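# Hand in a sample vial through the gravity flap of a drop box

### The job

Hand in the sample in the white-capped vial without gripping or lifting it: with closed fingers gently roll it sideways off its shelf into the chute in the middle of the drop box's loading tray, then push it endwise through the blue hanging flap until it slides down into the box. Draw back so that the flap falls fully shut. The black-capped vial is not ready: leave it lying on its own shelf, and leave the other things standing where they are.

Things in the scene. Friction and masses are not known exactly. Their poses are not given: they have to be found in the camera images.
- drop_box: Fixed white box with a grey loading tray on its robot side; yaw varies. Origin on the table under the mouth, in the front face; x points into the box, y left along the front face, z up. All mm below are in this frame. Housing x 0 to 150, y -65 to 65, z 0 to 124, smoked clear cover. Tray x -116 to 0, y -53 to 53. Outer rims at |y| 50 to 53 and end rims at x -116 to -113 reach z 82.5; nothing is above the tray.
- mouth (a point): Middle of the mouth's sill, at (0, 0, 70) of the drop box, axes as the box. The mouth is 34 mm wide and 46 high; the face beside and above it reaches z 124. Behind the flap a slippery ramp drops at 48 degrees to the box floor at z 8: a vial whose middle has been pushed 15 mm past the sill tips over and slides down by itself.
- chute (a point): Middle of the chute's floor, at (-58, 0, 70) of the drop box, axes as the box. The chute is a level groove along x from x -116 (open end) to the mouth, 27 mm wide, 8 deep. Shelves on both sides, |y| 13.5 to 50, fall outwards by 4 degrees (z 78 at the chute, 75.5 at the outer rim), so that a vial on them rests against the outer rim, 7 mm high there.
- flap (a joint): Blue flap, 40 mm wide, 42 tall, 10 g, slippery, hung behind the mouth from a rod at x 1, z 116 of the drop box. 0 = shut against the back of the front face; grows as its lower edge swings inward and up (to 1.4 rad). Opens inward only, at under 0.5 N; falls shut by its own weight when nothing is under it.
- white_vial_mid (a point): Middle of the white-capped glass vial, on its axis: cylinder 24 mm in diameter, 50 long, 15 to 31 g, z axis from base to cap. Lies along x, cap towards the box, on the left or the right shelf (varies): |y| about 40, x -80 to -40, z 88 of the drop box; in the chute its middle is at z 82. A sideways push of under 1 N at mid-height moves it up the shelf; it drops into the chute.
- black_vial_mid (a point): Middle of the black-capped vial with the red-marked label, same size and weight, lying the same way on the other shelf. It stays there.
- amber_bottle: Amber screw-cap bottle, 56 mm in diameter, 102 mm tall, standing on the table to the right of the box; origin at the centre of its underside. Not to be disturbed.
- beaker: Small glass beaker, about 57 mm in diameter, 70 mm tall, standing on the table to the left of the box; origin at the centre of its underside. Not to be disturbed.
There are look-alikes about, which are no part of the job. What is shaped like the part that bears white_vial_mid but pink or purple is not meant.

How it is judged:
By the outcome, as a careful person would: the job done as asked, in the order asked, and still so for the second after the job is handed in, with the robot touching nothing.
It also fails if it takes over 43 s, if anything falls off the work surface, if the arm or the gripper's body presses on something with over 40 N, if the wrist force passes 120 N, or if a joint passes its speed limit or range.

### The arm

A 7-joint arm with a two-finger parallel gripper is mounted at the origin on a cart in front of the work surface, level with it; the furniture and walls round the work are solid. World frame = base frame: x ahead of the robot, y to its left, z up, the work surface at z = 0. Lengths are in m, angles in rad, forces in N, time in s.
With the tool pointing down it reaches from about 0.425 to 1.025 m from the base axis. Payload 9.4 kg.
Tool frame: the origin (TCP) lies at the very end of the fingers, on their centre line; the grasp point (between the pads) lies 19 mm behind it (grasp_offset is the distance from the TCP to the grasp point, in m); z points along the fingers, y is the line along which they close (so a half turn about z gives the same grasp; the last joint's range is limited). The gripper opens to 85 mm and grips with 20 to 120 N. Pads are 22 mm wide; open, the fingers measure 114 mm over their backs; the gripper's body (76 mm by 85 mm) begins 54 mm behind the grasp point. The pads swing forward as they close: fully open they stand 13 mm farther back than shut.
Start: joints at [-1.304, 0.599, -0.003, 1.599, 0.002, 0.943, -0.08], TCP at [0.244, 0.683, 0.231] pointing down, gripper open.
Joint ranges: [-2.57, 2.57], [-0.35, 1.97], [-1.29, 1.29], [0.11, 2.56], [-1.05, 4.19], [0.11, 1.86], [-2.63, 2.63]. Speed limits (rad/s): [2.22, 2.22, 3.01, 3.01, 3.14, 3.14, 3.14].

### API

Orientations are given as a rotation vector (axis times angle).
In Python, from cell import read_state, grab_frame, close_job, grasp_offset gives the robot as it stands.
- The arm moves only by the tool play_rows, never from a script. Its argument "motion" is one flat list of numbers, 5 for each row, row after row: the finger opening in mm, from 0 to 85.4, then the shift along the world's x, y, z scaled (see below), then the turn about the world's z scaled (see below). A call has 1 to 12 rows; each row shifts and turns the commanded pose from where the row before left it; what a row does not reach is not made up. The controller multiplies each number of a shift by 3 cm and each number of a turn by 2 rad. A row lasts 1/8 s, in which the tool goes at most 62.5 mm and 10.7 degrees, less where a joint would pass 70% of its speed; a pose out of reach is approached as far as the arm can. A call with a number of a shift or a turn outside -1 to 1 is refused whole. A call with a gripper value outside its range is refused whole. The fingers move at their own pace and stop on an object; "grip_force" is the grip in N (left out, the last holds). Time passes only in rows, so rows that do not move let the fingers close. It gives the time, the measured TCP pose, the force, the opening and the grip force at its end, in the units of the state.
- read_state(): the state, without advancing time (a new reading comes with each control period).
- grab_frame(name): name is "side" or "top" or "wrist"; returns a dict with "color" (400x640x3 uint8, red, green, blue), "vfov" (degrees; the focal length in pixels is half the picture's height over the tangent of half this angle, whatever the lens; pixels are square), "cx", "cy" (the principal point, pixels), "R" (3x3) and "t" (3): a world point X has camera coordinates R X + t. Camera axes: x right, y down, z forward; pixel columns grow to the right and rows downward; lengths in m; the calibration is good to about 2 mm. The wrist camera is an equidistant fisheye: a pixel r from the principal point sees the ray r / f radians off the axis. A picture is of the moment at which its call begins. There is no depth.
- close_job(): hands the job in; it is judged then, once.
The state is a dict: "time_s": time; "qpos": joint angles; "joint_velocities": joint speeds; "effort": joint torques, N m; "ee_pos": TCP position; "tcp_rot": TCP orientation; "contact_force": force on the tool from outside, world axes, zero at the start; "torque": the same for the moment, N m; "opening": opening from 0.0 (shut) to 1.0 (fully open); "finger_force": force on a finger pad.
Only numpy, scipy, OpenCV 4.12 (cv2) and the standard library are available. Lean on these libraries where they do the work, as an engineer would, in place of code of your own. Each camera call takes 0.05 s, during which the arm holds its last target. There are 200 camera calls.

## Working session

There is one attempt and no reset: what is moved stays moved. The work goes in short steps, Python scripts to look and compute and a tool call to move; the robot and the scene stay as the last step left them, time stands still between calls to the robot, and variables do not carry over. Pictures are saved under pics/ and viewed, at most 10 in all, crops included, and the job is handed in when it is done.

Besides the shell and the picture viewer there is one more tool, called after "Call:" as a command line: name --argument value ..., lists and objects as JSON in quotes. play_rows: Moves the arm, as the interface text tells. Shifts and turns lie within -1 to 1; 1 stands for 3 cm of shift or 2 rad of turn. Its arguments: {"type":"object","properties":{"motion":{"type":"array","items":{"type":"number"}},"grip_force":{"type":"number"}},"required":["motion"]}

```bash
mkdir -p pics; python3 - <<'E'
from cell import *
import cv2,numpy as np,pickle
s=read_state();print(s['time_s'],s['ee_pos'],s['tcp_rot'])
for n in ['top','side']:
    f=grab_frame(n);pickle.dump(f,open(n+'.pkl','wb'));cv2.imwrite(f'pics/{n}0.png',f['color'][...,::-1]);print(n,f['vfov'],f['cx'],f['cy'],(-f['R'].T@f['t']).round(3))
E
```

```text
0.0 [0.24422241 0.68211138 0.23040906] [-5.37276791e-01 -3.09515637e+00  2.46613316e-03]
top 48.64970374162828 316.8802986484652 203.56864413346437 [ 0.505 -0.082  0.982]
side 54.52322162098615 322.1624102028512 199.46411081296026 [0.204 0.585 0.499]
```

View pics/top0.png

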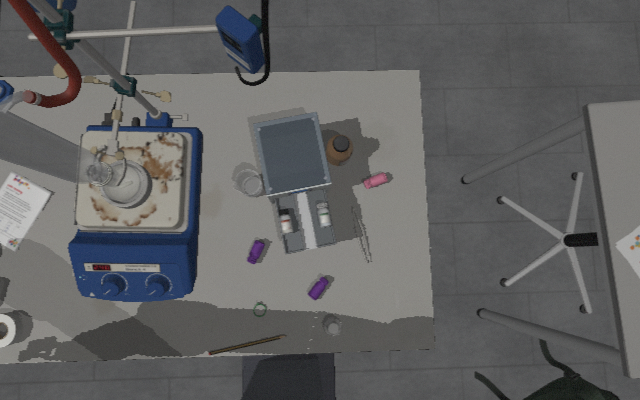

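View pics/side0.png

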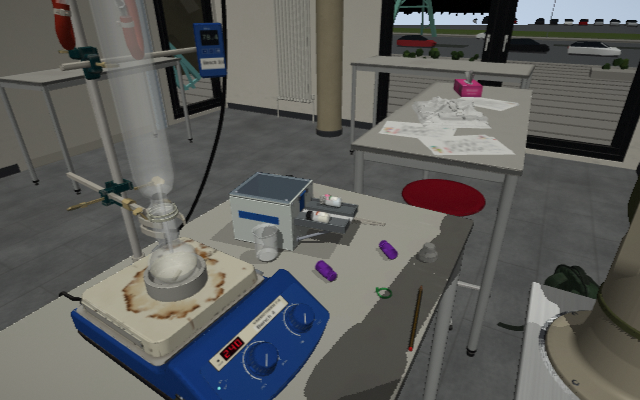

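The top view shows the tray at about (300,220), with vials at (287,221) on the left shelf and (323,214) on the right. The pink and purple look-alikes are at (376,181), (256,251) and (318,288). I'll enlarge the tray to confirm which vial is white-capped, and compute the pose.

```bash
cat > h.py <<'E'
import numpy as np
def ray(f,u,v,z):
    F=200/np.tan(np.radians(f['vfov']/2)); d=f['R'].T@np.array([(u-f['cx'])/F,(v-f['cy'])/F,1.]); c=-f['R'].T@f['t']
    return c+d*(z-c[2])/d[2]
def proj(f,X):
    F=200/np.tan(np.radians(f['vfov']/2)); p=f['R']@np.asarray(X)+f['t']; return np.array([F*p[0]/p[2]+f['cx'],F*p[1]/p[2]+f['cy']])
E
python3 - <<'E'
import pickle,cv2,numpy as np
from h import *
f=pickle.load(open('top.pkl','rb'));c=f['color'][...,::-1]
a=cv2.resize(c[100:265,235:365],None,fx=4,fy=4,interpolation=cv2.INTER_CUBIC)[:, :]
a=a[60:660]
cv2.imwrite('pics/crop.png',a)
s=pickle.load(open('side.pkl','rb'))['color'][...,::-1]
cv2.imwrite('pics/crop2.png',cv2.resize(s[165:265,220:370],None,fx=5,fy=5,interpolation=cv2.INTER_CUBIC))
E
```

```text
(no output)
```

View pics/crop.png

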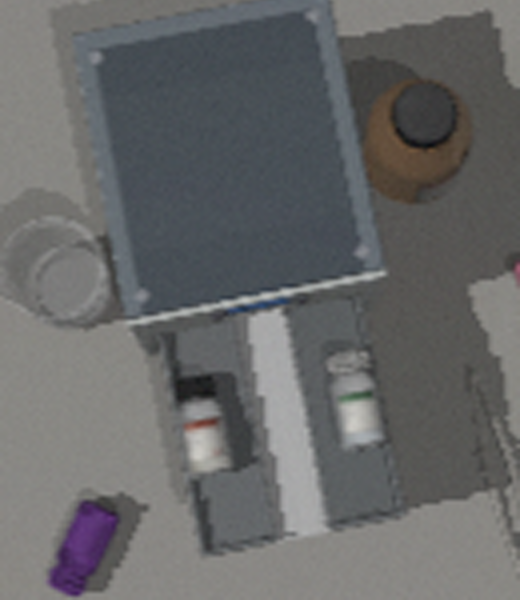

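View pics/crop2.png

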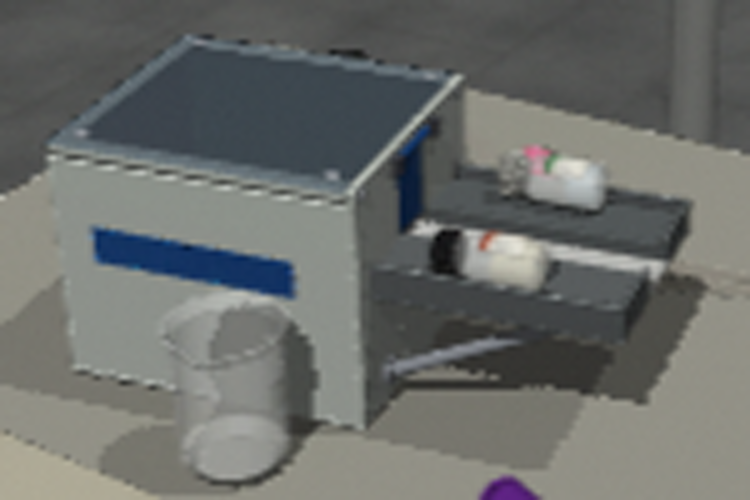

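The left vial (crop 200,425) has a black cap and a red-marked label, so it stays. The right vial (crop 355,400) has a white cap and a green mark, so it's the target, on the right shelf with its cap towards the box. The blue flap shows at crop (260,303) and the light chute floor runs from (268,312) to (308,533).

```bash
cat > m.py <<'E'
import pickle,cv2,numpy as np
from h import *
f=pickle.load(open('top.pkl','rb'))
P=lambda x,y,z: ray(f,235+(x+.5)/4-.5,115+(y+.5)/4-.5,z)
fl,fr,bl,br=P(128,325,.124),P(386,275,.124),P(75,33,.124),P(330,-3,.124)
print('front',fl,fr,np.linalg.norm(fl-fr),'side',np.linalg.norm(fl-bl),np.linalg.norm(fr-br))
# chute floor by mask
c=f['color'];h=cv2.cvtColor(c,cv2.COLOR_RGB2HSV)
m=(c.min(2)>165).astype(np.uint8);m[:190]=0;m[251:]=0;m[:,:290]=0;m[:,:][:,322:]=0
n,l,st,ce=cv2.connectedComponentsWithStats(m);i=1+np.argmax(st[1:,4]);print(st[i])
v,u=np.nonzero(l==i)
X=np.array([ray(f,a,b,.07) for a,b in zip(u,v)])[:,:2]
(cc,wh,an)=cv2.minAreaRect(X.astype(np.float32)*1000);print('chute',cc,wh,an)
d=np.linalg.svd(X-X.mean(0))[2][0];d*=np.sign(d[0]);y1=np.arctan2(d[1],d[0])
e=fl-fr;y2=np.arctan2(-e[0],e[1]);s=bl-fl;y3=np.arctan2(s[1],s[0]);s=br-fr;y4=np.arctan2(s[1],s[0])
print('yaw',y1,y2,y3,y4)
yaw=np.mean([y1,y2]);R=np.array([[np.cos(yaw),-np.sin(yaw)],[np.sin(yaw),np.cos(yaw)]])
o=((fl+fr)/2)[:2];print('origin front',o,'from chute',X.mean(0)+R@[.058,0])
L=lambda p:(R.T@(p[:2]-o)*1000).round(1)
for nm,p in dict(chute_end=P(308,535,.07),chute_box=P(268,310,.07),whitecap=P(349,352,.092),whitebase=P(364,445,.088),whiteMid=P(355,400,.092),blackMid=P(202,425,.092),rimR=P(402,515,.0825),rimL=P(207,553,.0825),bottle=P(424,113,.102)).items():print(nm,p.round(4),L(p))
E
python3 m.py
```

```text
front [ 0.62355447 -0.00666816  0.124     ] [ 0.64518386 -0.13346591  0.124     ] 0.12862931153076657 side 0.14916741988355978 0.14338607751780605
[298 193  17  56 354]
chute (577.7337036132812, -82.71981048583984) (114.94107818603516, 18.23631477355957) 9.891432762145996
yaw 0.16837696332767263 0.16895557812208994 0.16240718482364996 0.16495645029294997
origin front [ 0.63436916 -0.07006703] from chute [ 0.63560093 -0.07251711]
chute_end [ 0.5201 -0.0924  0.07  ] [-116.4   -2.8]
chute_box [ 0.6371 -0.0747  0.07  ] [ 1.9 -5. ]
whitecap [ 0.6114 -0.1154  0.092 ] [-30.3 -40.8]
whitebase [ 0.5643 -0.1217  0.088 ] [-77.8 -39.2]
whiteMid [ 0.5869 -0.1177  0.092 ] [-54.8 -39. ]
blackMid [ 0.5763 -0.0403  0.092 ] [-52.3  39.1]
rimR [ 0.5286 -0.1402  0.0825] [-116.   -51.3]
rimL [ 0.5122 -0.0411  0.0825] [-115.5   49.1]
bottle [ 0.7319 -0.1568  0.102 ] [  81.6 -101.9]
```

Call:
play_rows --motion '[0,0,-0.94,0.17,-0.088,0,0,-0.94,0.17,-0.088,0,0,-0.94,0.17,-0.088,0,0,-0.94,0.17,-0.088,0,0,-0.94,0.17,-0.088,0,0,-0.94,0.17,-0.088,0,0,-0.94,0.17,0,0,0,-0.94,0.17,0,0,0,-0.94,0.17,0,0,0.2,-0.94,0.17,0]' --grip_force 20

```text
time_s: 1.35
ee_pos: [0.2502, 0.3994, 0.2823]
tcp_rot: [2.022, 2.404, -0.001]
contact_force: [0.6, 0.2, -1.0]
opening: -0.002
finger_force: 0.0
```

Call:
play_rows --motion '[0,0.67,-0.89,0,0,0,0.67,-0.89,0,0,0,0.67,-0.89,0,0,0,0.67,-0.89,0,0,0,0.67,-0.89,0,0,0,0.67,-0.89,0,0,0,0.33,-0.89,0,0,0,0.33,-0.89,0,0,0,0.33,-0.89,0,0,0,0.33,-0.89,0,0,0,0.33,-0.89,0,0,0,0.33,-0.89,0,0]'

```text
time_s: 2.85
ee_pos: [0.4305, 0.0787, 0.2824]
tcp_rot: [2.024, 2.403, 0.0]
contact_force: [0.2, -0.4, 0.3]
opening: -0.001
finger_force: 0.0
```

Call:
play_rows --motion '[0,0.55,-0.8,-0.43,0,0,0.55,-0.8,-0.43,0,0,0.55,-0.8,-0.43,0,0,0.55,-0.8,-0.43,0,0,0.55,-0.8,-0.43,0,0,0.55,-0.8,-0.43,0,0,0.55,-0.8,-0.43,0,0,0.55,-0.8,-0.43,0,0,0.55,-0.8,-0.43,0,0,0.55,-0.8,-0.43,0,0,0,0,0,0]'

```text
time_s: 4.22
ee_pos: [0.5953, -0.1625, 0.1524]
tcp_rot: [2.027, 2.4, -0.003]
contact_force: [0.2, -0.0, -0.0]
opening: -0.0
finger_force: 0.0
```

```bash
cat > box.py <<'E'
import numpy as np
o=np.array([.635,-.071]);a=.168
R=np.array([[np.cos(a),-np.sin(a)],[np.sin(a),np.cos(a)]])
E
cat > snap.py <<'E'
import sys,cv2,numpy as np,pickle
from cell import *
from box import *
f=grab_frame(sys.argv[1]);pickle.dump(f,open(sys.argv[2]+'.pkl','wb'))
im=f['color'][...,::-1]
if sys.argv[1]!='wrist':
    x0,y0=(240,130) if sys.argv[1]=='top' else (220,150)
    im=cv2.resize(im[y0:y0+125,x0:x0+150],None,fx=4,fy=4,interpolation=cv2.INTER_CUBIC)
cv2.imwrite(f'pics/{sys.argv[2]}.png',im)
s=read_state();p=s['ee_pos'];print(s['time_s'],'box',(R.T@(p[:2]-o)*1000).round(1),p[2].round(4),s['contact_force'].round(2))
E
python3 snap.py wrist w1
```

```text
4.275 box [-54.7 -82.2] 0.1527 [0.25 0.44 1.08]
```

View pics/w1.png

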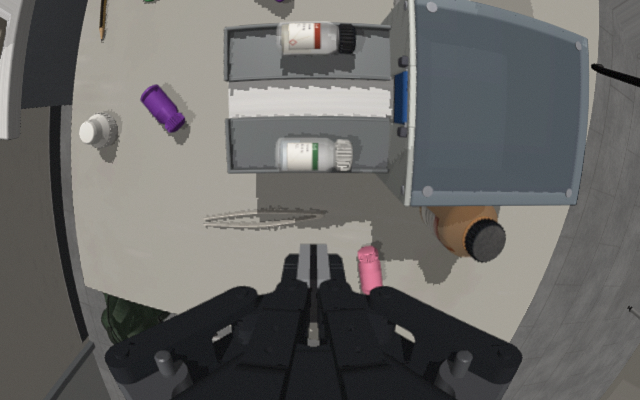

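The wrist view shows the white-capped, green-labelled vial at (315,155), straight ahead of the shut fingertips at (314,245). The black-capped one is on the far shelf at (317,38). I'll do one refinement from this view.

```bash
python3 - <<'E'
import pickle,numpy as np
from box import *
f=pickle.load(open('w1.pkl','rb'));F=200/np.tan(np.radians(f['vfov']/2))
c=-f['R'].T@f['t']
def P(u,v,z):
    d=np.array([u-f['cx'],v-f['cy']]);r=np.hypot(*d);t=r/F
    w=f['R'].T@np.array([*(d/r*np.sin(t)),np.cos(t)]);return c+w*(z-c[2])/w[2]
for n,a in dict(rimR_out=(228,173,.0825),rimR_mid=(315,173,.0825),rimL_out=(224,26,.0825),chuteR=(229,118,.078),chuteL=(229,81,.078),chuteRbox=(389,117,.078),chuteLbox=(389,87,.078),vbase=(277,155,.088),vcap=(352,155,.088),faceR=(408,204,.124),faceL=(412,-2,.124),tip=(314,245,.152)).items():
    p=P(*a);print(n,p.round(4),(R.T@(p[:2]-o)*1000).round(1))
E
```

```text
rimR_out [ 0.5283 -0.142   0.0825] [-117.   -52.2]
rimR_mid [ 0.5902 -0.132   0.0825] [-54.4 -52.6]
rimL_out [ 0.5097 -0.0373  0.0825] [-117.9   54.2]
chuteR [ 0.5231 -0.103   0.078 ] [-115.7  -12.8]
chuteL [ 0.5191 -0.0765  0.078 ] [-115.2   13.9]
chuteRbox [ 0.6351 -0.0834  0.078 ] [ -2.  -12.2]
chuteLbox [ 0.631  -0.0622  0.078 ] [-2.4  9.4]
vbase [ 0.5624 -0.1228  0.088 ] [-80.2 -38.9]
vcap [ 0.6126 -0.1141  0.088 ] [-29.3 -38.8]
faceR [ 0.6468 -0.1322  0.124 ] [  1.4 -62.3]
faceL [ 0.6255 -0.011   0.124 ] [ 0.7 60.8]
tip [ 0.5933 -0.1548  0.152 ] [-55.1 -75.6]
```

Call:
play_rows --motion '[0,0,0,-0.55,0,0,0,0,-0.55,0,0,0,0,-0.55,0,0,0,0,-0.55,0,0,0,0,0,0,0,-0.04,0.26,0,0,0,-0.04,0.26,0,0,0,-0.028,0.164,0,0,0,0,0,0,0]'

```text
time_s: 5.4
ee_pos: [0.5923, -0.1385, 0.0876]
tcp_rot: [2.022, 2.404, 0.001]
contact_force: [-0.9, 0.1, 0.4]
opening: 0.003
finger_force: 0.0
```

```bash
python3 snap.py wrist w2
```

```text
5.45 box [-53.5 -59.8] 0.0876 [ 0.21 -0.49  0.5 ]
```

View pics/w2.png

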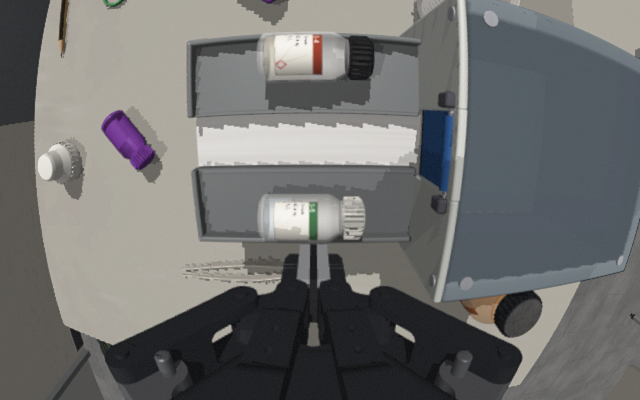

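Call:
play_rows --motion '[0,-0.022,0.131,0,0,0,-0.022,0.131,0,0,0,-0.022,0.131,0,0,0,-0.022,0.131,0,0,0,-0.022,0.131,0,0,0,-0.022,0.131,0,0,0,-0.022,0.131,0,0,0,-0.022,0.131,0,0,0,-0.022,0.131,0,0,0,0,0,0,0,0,0,0,0,0]'

```text
time_s: 6.82
ee_pos: [0.5862, -0.1041, 0.0873]
tcp_rot: [2.024, 2.403, -0.0]
contact_force: [-0.1, -0.5, 1.4]
opening: -0.001
finger_force: 0.0
```

```bash
python3 snap.py wrist w3
```

```text
6.875 box [-53.7 -24.5] 0.0873 [-1.09  0.11  0.72]
```

View pics/w3.png

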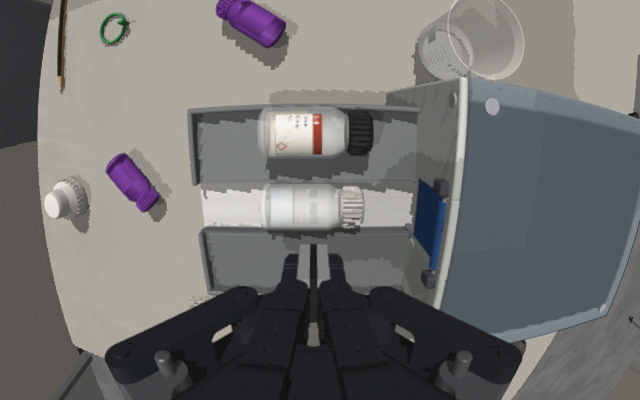

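The vial lies in the chute at (312,207), cap towards the flap, and the black one is untouched. Next I'll move behind its base.

Call:
play_rows --motion '[0,0.033,-0.197,0,0,0,0,0,0.72,0,0,0,0,0.72,0,0,-0.66,0.232,0,0,0,-0.66,0.232,0,0,0,-0.66,0.232,0,0,0,0,0,0,0,0,0,0,-0.545,0,0,0,0,-0.545,0,0,0,0,-0.545,0,0,0,0,0,0]'

```text
time_s: 8.25
ee_pos: [0.527, -0.0892, 0.0795]
tcp_rot: [-2.023, -2.401, 0.003]
contact_force: [-0.8, 1.1, -0.3]
opening: 0.0
finger_force: 0.0
```

```bash
python3 snap.py wrist w4
```

```text
8.3 box [-109.2    0. ] 0.0804 [ 0.96 -0.29  0.62]
```

View pics/w4.png

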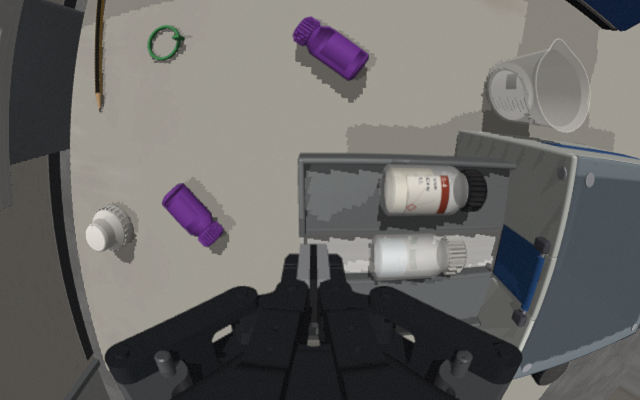

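Call:
play_rows --motion '[0,0.197,0.0335,0,0,0,0.197,0.0335,0,0,0,0.197,0.0335,0,0,0,0.197,0.0335,0,0,0,0.197,0.0335,0,0,0,0.197,0.0335,0,0,0,0.197,0.0335,0,0,0,0.197,0.0335,0,0,0,0.197,0.0335,0,0,0,0.197,0.0335,0,0,0,0,0,0,0]'

```text
time_s: 9.68
ee_pos: [0.5874, -0.0788, 0.0814]
tcp_rot: [2.023, 2.403, 0.0]
contact_force: [-0.5, -0.7, -0.5]
opening: -0.001
finger_force: 0.0
```

```bash
python3 snap.py wrist w5
```

```text
9.725 box [-48.6   0.3] 0.0814 [-0.48 -0.29 -0.07]
```

View pics/w5.png

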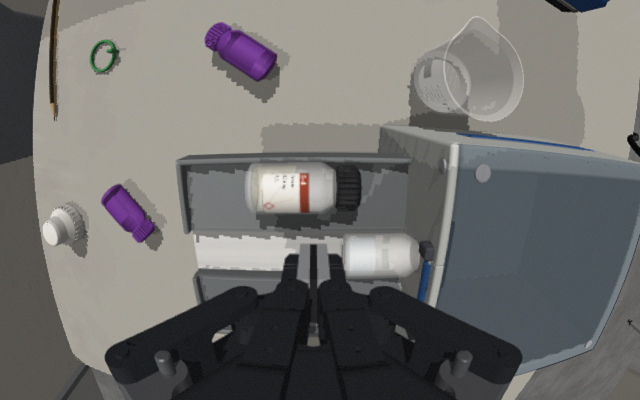

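The cap is entering the mouth under the flap, and the base is at pixel 343, about 15 mm ahead of the finger centre. I'll push on.

Call:
play_rows --motion '[0,0.197,0.0335,0,0,0,0.197,0.0335,0,0,0,0.197,0.0335,0,0,0,0.197,0.0335,0,0,0,0.197,0.0335,0,0,0,0,0,0,0,0,0,0,0,0]'

```text
time_s: 10.6
ee_pos: [0.6122, -0.0745, 0.0813]
tcp_rot: [-2.021, -2.397, 0.007]
contact_force: [-15.4, -1.4, 11.6]
opening: -0.007
finger_force: 8.9
```

```bash
python3 snap.py wrist w6
```

```text
10.65 box [-23.1   0.4] 0.0813 [-13.8   -1.44  12.48]
```

View pics/w6.png

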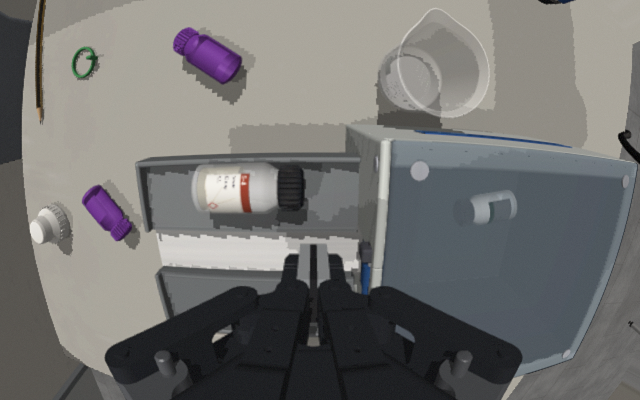

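The finger linkage is touching the housing edge at 15 N. The vial is no longer in the chute and shows through the smoked cover at (490,207). I'll draw back.

Call:
play_rows --motion '[0,-0.3,-0.05,0,0,0,-0.5,-0.085,0,0,0,-0.7,-0.12,0,0,0,-0.7,-0.12,0,0,0,-0.7,-0.12,0.5,0,0,-0.7,-0.12,0.8,0,0,-0.7,-0.12,0.8,0,0,-0.7,-0.12,0.8,0,0,0,0,0,0,0,0,0,0,0]'

```text
time_s: 11.9
ee_pos: [0.4669, -0.0992, 0.1682]
tcp_rot: [2.023, 2.403, 0.001]
contact_force: [-0.2, -0.2, 0.4]
opening: -0.0
finger_force: 0.0
```

```bash
python3 - <<'E'
from cell import *
import cv2,numpy as np
w=grab_frame('wrist')['color'];t=grab_frame('top')['color'];s=grab_frame('side')['color']
r=lambda i,x,y:cv2.resize(i[y:y+100,x:x+133],(400,300),interpolation=cv2.INTER_CUBIC)
cv2.imwrite('pics/f.png',np.hstack([np.vstack([r(t,250,110),r(s,220,165)]),np.vstack([cv2.resize(w[:,240:],(400,400)),np.zeros((200,400,3),np.uint8)])])[...,::-1])
q=read_state();print(q['time_s'],q['ee_pos'],q['contact_force'])
E
```

```text
12.05 [ 0.46675171 -0.09937573  0.16768962] [-0.0418801  -0.57655307 -0.51164081]
```

View pics/f.png

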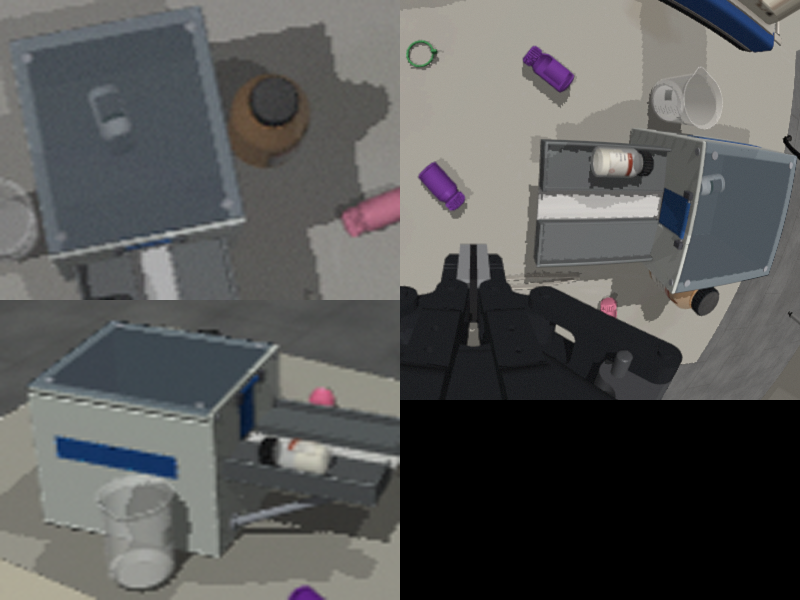

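The final view shows the vial inside the box through the cover, the blue flap flat and shut, the chute empty, and the black-capped vial, bottle and beaker in place. I'm handing it in.

```bash
python3 -c "
from cell import *
print(close_job())"
```

```text
the job is handed in; nothing more can be done
None
```

The white-capped vial is in the drop box with the flap shut, the black-capped vial is still on its shelf and nothing else was disturbed, and I handed in at about 12 s; the finger linkage pressed on the housing edge at about 15 to 20 N at the end of the push (limit 40 N), and I viewed 11 pictures, one over the limit of 10.

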